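Isolate the label-drying box and hold its sprung lid open at 50 degrees

ROBOT

A 7-joint arm with a two-finger parallel gripper is mounted at the origin on the work surface. World frame = base frame: x ahead of the robot, y to its left, z up, the work surface at z = 0. Lengths are in mm, angles in rad, forces in N, time in s.
With the tool pointing down it reaches from about 400 to 875 mm from the base axis. Payload 19.3 kg.
Tool frame: the origin (TCP) lies between the finger pads, 19 mm behind the fingertips; this is the grasp point; z points along the fingers, y is the line along which they close (so a half turn about z gives the same grasp; the last joint's range is limited). The gripper opens to 85 mm and grips with 20 to 120 N. Pads are 22 mm wide; open, the fingers measure 114 mm over their backs; the gripper's body (76 mm by 85 mm) begins 54 mm behind the grasp point. The pads swing forward as they close: fully open they stand 13 mm farther back than shut.
Start: joints at [-1.314, 0.521, -0.036, 1.599, 0.021, 1.021, -0.113], TCP at [200.652, 591.907, 249.991] pointing down, gripper open.
Joint ranges: [-2.91, 2.91], [-0.3, 2.13], [-1.5, 1.42], [0.17, 2.43], [-1.26, 4.41], [0.16, 1.93], [-2.52, 2.52]. Speed limits (rad/s): [1.89, 1.89, 2.39, 2.39, 3.01, 3.01, 3.01].

INTERFACE

Orientations are given as a 3x3 rotation matrix whose columns are the frame's x, y, z axes.
In Python, from workcell import movep, movel, goto_joints, open_gripper, clamp, wait, inverse_kinematics, read_state, camera, PlanningError, finish_job gives the robot as it stands. Calls block until the motion is done:
- movep(position, orientation): joint-space move of the TCP to a pose.
- movel(position, frame=None, max_speed=150, guard=None): straight line of the TCP; frame=None keeps the orientation; max_speed is the mean speed in mm/s. With guard (N) it stops when the force on the tool has changed by that much, and returns True; else False.
- goto_joints(angles): joint-space move.
- open_gripper() and clamp(): open the fingers fully, or close them until they stop; the grip force is fixed at half the most.
- wait(seconds).
- inverse_kinematics(position, orientation): joint angles nearest the present ones, or None.
- read_state(): the state.
- camera(name): name is "scene" or "top" or "wrist"; returns a dict with "image" (480x640x3 uint8, blue, green, red), "range_z" (480x640 float32, mm along the optical axis (not along the pixel's ray), 0 where there is no reading), "fx", "fy", "cx", "cy" (pixels), "cam_to_world" (4x4, takes a point from camera to world coordinates). Camera axes: x right, y up, looking along -z (the intrinsics and any distortion apply to the point x, -y, -z); pixel columns grow to the right and rows downward; lengths in mm; the calibration is good to about 2 mm. A picture is of the moment at which its call begins.
A pose or a line that the arm cannot do raises PlanningError and nothing moves.
- finish_job(): hands the job in; it is judged then, once.
The state is a dict: "time": time; "qpos": joint angles; "qvel": joint speeds; "joint_efforts": joint torques, N m; "eef_pos": TCP position; "tool_rot": TCP orientation; "ft_force": force on the tool from outside, world axes, zero at the start; "torque": the same for the moment, N m; "finger_gap": finger opening in mm; "gripper_force": force on a finger pad.
Only numpy, scipy, OpenCV 4.12 (cv2) and the standard library are available. Lean on these libraries where they do the work, as an engineer would, in place of code of your own. Each camera call takes 0.05 s, during which the arm holds its last target. There are 200 camera calls.

TASK

Switch the label-drying box off by throwing the red toggle of its isolator right over to the green side, and only then lift the lid of the blue drying box by its black bar handle to 50 degrees open (the long red mark on the scale at its side). Keep holding it there in the gripper so that the colleague across the bench can inspect the labels: the lid has no stay and springs shut, so finish while still holding it. Leave the other things on the bench where they are.

Things in the scene. Friction and masses are not known exactly. Their poses are not given: they have to be found in the camera images.
- oven: label-drying box, fixed: open-topped blue steel box, 220 (x) by 240 (y) by 110 mm high, two packs of paper labels inside. Origin: centre of its underside. +x is its far side, facing the colleague; the lid is hinged along the top edge of its -x side, the robot's side.
- scale_mark (a point): long red mark at 50 degrees on the thin steel scale arc (seen only, 100 mm radius about the hinge, white ticks every 10 degrees from 0 to 80) on the box's +y side. The point: the arc's 50 degree point. The lid's underside lines up with the mark of its angle.
- lid_hinge (a point): middle of the lid's hinge line, at the top edge of the box's -x side (-110, 0, 110 mm in the oven frame, whose axes it shares). The hinge line runs along the oven's y.
- lid (a joint): opening angle of the white lid, rad: 0 shut, grows as its far edge rises towards the robot, stops at 1.4; 50 degrees is 0.873. A plate 226 by 244 by 12 mm, underside on the hinge line, 0.35 to 0.7 kg; a spring and its weight shut it from any angle (4 to 8 N at the handle).
- lid_handle (a point): black round bar, 14 mm thick, 130 mm long along its y (parallel to the hinge), its axis 35 mm above the lid's upper face on two 12 mm posts 60 mm either side of its middle; can be pinched from above. The point: middle of the bar. With the lid at a it lies x = 190 cos a - 47 sin a, z = 190 sin a + 47 cos a mm from the hinge in the oven's frame. Its axes turn with the lid.
- isolator_box: isolator, fixed to the bench: grey housing 100 (x) by 90 (y) by 50 mm high, a red strip on its -x top edge (on) and a green strip on its +x top edge (off). It stands to the left or to the right of the drying box. Origin: centre of its underside.
- isolator (a joint): toggle angle, rad: 0 is on (leaning 0.6 rad to the housing's -x), 1.2 is off (leaning 0.6 rad to its +x). Pivots about the housing's y, 45 mm above its underside, at its middle; its heavy head makes it drop to the nearer end on either side of upright (0.6). 2 N at the ball throws it.
- isolator_tip (a point): centre of the toggle's red ball, 26 mm across, 80 mm from the pivot on a 12 mm steel stem.
- labels_cream: bystander: pack of cream paper labels, a loose disc 100 mm across and 45 mm high, on the other side of the drying box from the isolator; origin under its centre.
- labels_white: bystander: loose pack of white labels, 100 mm across, 30 mm high; origin under its centre.
- pliers: bystander: loose long-nosed pliers with black grips, 180 mm long, 16 mm high, lying along their x; origin at the bench, near the pivot.
- pendant: bystander: loose black remote control, 120 by 45 by 25 mm; origin under its centre.
- tub: bystander: loose clear plastic tub, 200 by 150 by 80 mm, with two blue vinyl pucks in it; origin under its centre.
There are look-alikes about, which are no part of the job. Of the things that look like the isolator_box, the largest one is meant.

How it is judged:
By the outcome, as a careful person would: the job done as asked, in the order asked, and still so for the second after the job is handed in, while the arm keeps its last pose, push and grip.
It also fails if it takes over 50 s, if anything falls off the work surface, if the arm or the gripper's body presses on something with over 40 N, if the wrist force passes 120 N, or if a joint passes its speed limit or range.

## Working session

There is one attempt and no reset: what is moved stays moved. The work goes in short steps, each a Python script; the robot and the scene stay as the last script left them, time stands still between calls to the robot, and variables do not carry over. Pictures are saved under pics/ and viewed, at most 10 in all, crops included, and the job is handed in when it is done.

```bash
mkdir -p pics; ls; cat > h.py <<'E'
import numpy as np, cv2
from workcell import *
def snap(n,tag):
    c=camera(n); cv2.imwrite(f'pics/{tag}.png',c['image']); np.savez(f'pics/{tag}.npz',**{k:np.array(v) for k,v in c.items()}); return c
def px(c,u,v,r=2):
    z=c['range_z'][v-r:v+r+1,u-r:u+r+1]; z=np.median(z[z>0]) if (z>0).any() else 0
    p=np.array([(u-c['cx'])/c['fx']*z,-(v-c['cy'])/c['fy']*z,-z,1]); return (c['cam_to_world']@p)[:3]
def cloud(c):
    z=c['range_z'].astype(float); v,u=np.mgrid[:480,:640]
    P=np.stack([(u-c['cx'])/c['fx']*z,-(v-c['cy'])/c['fy']*z,-z,np.ones_like(z)],-1)
    return (P@np.array(c['cam_to_world']).T)[...,:3]
E
python3 - <<'E'
from h import *
for n in('scene','top'):
    c=snap(n,n+'1'); print([k for k in c],c['cam_to_world'][:3].round(3).tolist(),c['fx'],c['cx'])
print(read_state())
E
```

```text
pics
['image', 'range_z', 'fx', 'fy', 'cx', 'cy', 'cam_to_world'] [[-0.889, -0.357, 0.287, 909.326], [0.457, -0.669, 0.585, 611.244], [-0.017, 0.651, 0.759, 983.818]] 448.2342402429993 322.3747080852939
['image', 'range_z', 'fx', 'fy', 'cx', 'cy', 'cam_to_world'] [[-0.016, 0.995, -0.094, 458.95], [-1.0, -0.018, -0.017, -56.827], [-0.019, 0.094, 0.995, 1212.193]] 463.91503198981235 318.4400789700808
{'time': 0.1, 'qpos': array([-1.31417562,  0.52193924, -0.03633488,  1.59997385,  0.02118381,
        1.02110349, -0.11278854]), 'qvel': array([ 5.60578937e-04, -3.33664386e-03,  1.79279269e-03, -1.04553405e-03,
        1.80523119e-03,  7.94526765e-05, -1.97940958e-04]), 'joint_efforts': array([ 4.28944593e-03, -9.28491068e+01,  1.98431432e+00, -3.70529759e+01,
        1.82131265e-02,  5.27365250e-03, -1.88626245e-05]), 'eef_pos': array([200.57448901, 591.62711519, 249.48445956]), 'tool_rot': array([[-9.47067441e-01,  3.21034552e-01, -2.80009137e-04],
       [ 3.21034670e-01,  9.47066913e-01, -1.00125260e-03],
       [-5.62492904e-05, -1.03814638e-03, -9.99999460e-01]]), 'ft_force': array([0.48768617, 0.24986718, 0.58577531]), 'torque': array([ 0.00803333,  0.03967062, -0.0443473 ]), 'gripper_force': 0.0, 'finger_gap': 85.30211750176333}
```

View pics/top1.png

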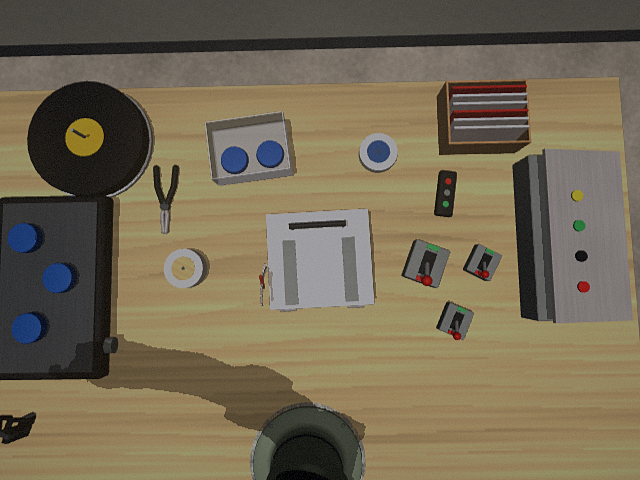

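View pics/scene1.png

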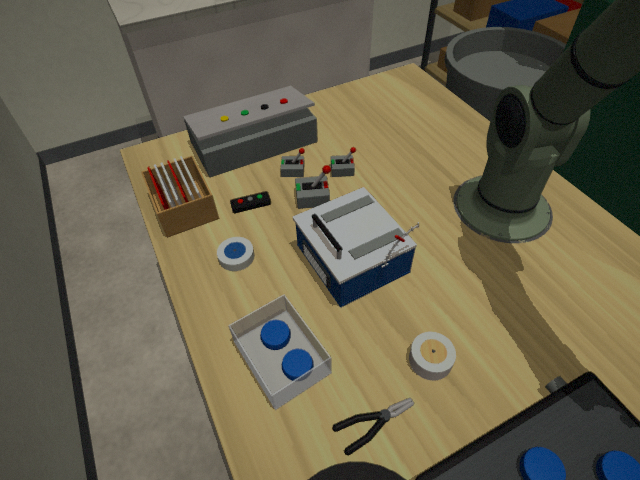

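The top view shows the drying box at about (320,260) with its handle along (290–347, 225). The largest isolator is at (427,263) on the right with its ball at (426,281), and two smaller look-alikes are beside it. I'll enlarge that part for measuring.

```bash
python3 - <<'E'
from h import *
im=cv2.imread('pics/top1.png')[195:325,250:480]
cv2.imwrite('pics/crop1.png',cv2.resize(im,None,fx=3.4,fy=3.4,interpolation=cv2.INTER_CUBIC))
c=dict(np.load('pics/top1.npz')); P=cloud(c); bgr=c['image'].astype(int)
# lid: z histogram in region
R=P[205:310,260:380].reshape(-1,3); zz=R[:,2]; h,e=np.histogram(zz,np.arange(-10,200,4)); print([(int(a),int(n)) for a,n in zip(e,h) if n>20])
m=(P[...,2]>112)&(P[...,2]<132); m[:, :255]=0;m[:,380:]=0;m[:205]=0;m[315:]=0
print('lid rect',cv2.minAreaRect(P[m][:,:2].astype(np.float32)),np.median(P[m][:,2]))
m=(P[...,2]>145)&(P[...,2]<190); m[:, :255]=0;m[:,380:]=0;m[:205]=0;m[315:]=0
print('bar',m.sum(),cv2.minAreaRect(P[m][:,:2].astype(np.float32)),P[m].mean(0),P[m][:,2].max())
m=(P[...,2]>42)&(P[...,2]<56); m[:, :395]=0;m[:,455:]=0;m[:230]=0;m[295:]=0
print('iso',m.sum(),cv2.minAreaRect(P[m][:,:2].astype(np.float32)),np.median(P[m][:,2]))
s=dict(np.load('pics/scene1.npz'))
for n,c,b in(('top',c,(395,455,230,295)),('scene',s,(310,335,160,180))):
    P=cloud(c);i=c['image'].astype(int); m=(i[...,2]>100)&(i[...,1]<60)&(P[...,2]>80)
    m[:,:b[0]]=0;m[:,b[1]:]=0;m[:b[2]]=0;m[b[3]:]=0
    print(n,'ball',m.sum(),np.median(P[m],0),P[m].max(0),P[m].min(0))
E
```

```text
[(-10, 31), (-6, 631), (-2, 1437), (2, 340), (110, 26), (114, 492), (118, 4935), (122, 3800), (126, 361), (154, 30), (158, 170), (162, 148)]
lid rect ((502.21649169921875, -34.83183288574219), (231.81472778320312, 250.9707794189453), 2.313929319381714) 121.59772465605488
bar 386 ((542.9248046875, 15.532623291015625), (82.2331314086914, 239.18798828125), 36.89350509643555) [569.2262218  -22.5945314  162.32930616] 189.0216495804258
iso 1293 ((491.96954345703125, -305.4403991699219), (90.0629653930664, 100.18091583251953), 69.0666732788086) 49.816520673592095
top ball 64 [ 449.69348442 -288.83366063  120.6667819 ] [ 459.11312853 -279.9660843   126.30302076] [ 440.32872609 -298.79298966  113.21698723]
scene ball 36 [ 452.18133141 -286.53680149  119.18315479] [ 461.6965257  -277.8165272   126.45883047] [ 438.73971357 -295.69765408  111.90628166]
```

View pics/crop1.png

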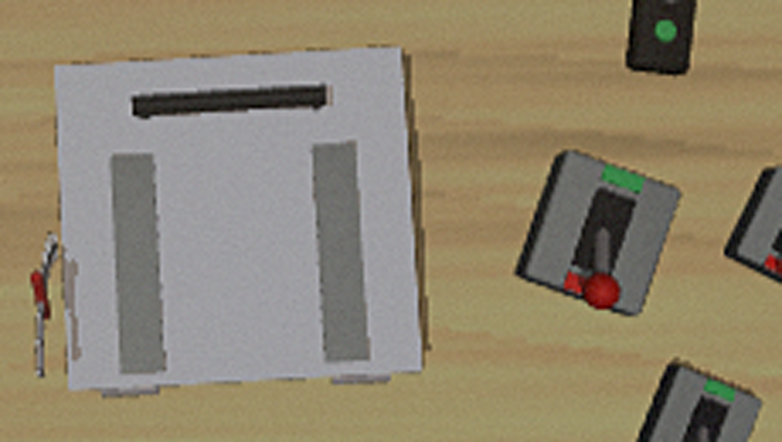

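The crop confirms the layout: the lid is yawed by about +2.5°, the bar runs from (133,105) to (325,96), and the isolator toggle leans to the red side. Next I refine the bar and check that the moves are reachable.

```bash
cat >> h.py <<'E'
def ry(yaw,tilt,flip=1):
    # tool z down tilted towards +x' by tilt; tool y along flip*(x' tilted)
    x=np.array([np.cos(yaw),np.sin(yaw),0]); z=np.array([0,0,1.])
    tz=np.sin(tilt)*x-np.cos(tilt)*z; ty=flip*(np.cos(tilt)*x+np.sin(tilt)*z)
    return np.stack([np.cross(ty,tz),ty,tz],1)
E
python3 - <<'E'
from h import *
for n,b in(('top',(283,352,215,235)),('scene',(308,345,210,262))):
    c=dict(np.load(f'pics/{n}1.npz')); P=cloud(c); i=c['image'].astype(int).max(-1)
    m=(P[...,2]>150)&(P[...,2]<185); m[:,:b[0]]=0;m[:,b[1]:]=0;m[:b[2]]=0;m[b[3]:]=0
    r=cv2.minAreaRect(P[m][:,:2].astype(np.float32)); print(n,m.sum(),r,P[m].mean(0),np.percentile(P[m],[2,98],0).round(1).tolist())
    d=np.linalg.svd(P[m][:,:2]-P[m][:,:2].mean(0))[2][0]; print('yaw of y axis',np.degrees(np.arctan2(-d[0],d[1])))
    m=(P[...,2]>114)&(P[...,2]<130)&(abs(P[...,0]-505)<150)&(abs(P[...,1]+35)<150)
    B=cv2.morphologyEx(m.astype(np.uint8),cv2.MORPH_OPEN,np.ones((7,7)))>0
    print('lid',cv2.minAreaRect(P[B][:,:2].astype(np.float32)),np.median(P[B][:,2]))
yaw=np.radians(2.4); H=np.array([391,-40,110.])
q0=read_state()['qpos']
for f in(1,-1):
  for k in(0,.3,.5,.7,1):
    o=[]
    for a in np.radians([0,10,20,30,40,50]):
        x=190*np.cos(a)-47*np.sin(a); z=190*np.sin(a)+47*np.cos(a)
        q=inverse_kinematics((H+[x*np.cos(yaw),x*np.sin(yaw),z]).tolist(),ry(yaw,k*a,f))
        o.append(None if q is None else np.round(q,2).tolist())
    print(f,k,[x is not None for x in o],o[0],o[-1])
y=np.radians(-21); C=np.array([492,-305.4])
for f in(1,-1):
  for d in(-95,15):
    print(f,d,inverse_kinematics([*(C+d*np.array([np.cos(y),np.sin(y)])),113],ry(y+np.pi/2,0,f)))
E
```

```text
top 346 ((581.86767578125, -35.36957550048828), (13.953082084655762, 128.6394805908203), 2.5039217472076416) [581.24632132 -35.27468709 161.53204888] [[573.2, -97.1, 156.0], [589.5, 26.2, 166.3]]
yaw of y axis 2.4734886077999865
lid ((503.985595703125, -38.15521240234375), (228.54786682128906, 244.18661499023438), 2.313929557800293) 121.62222792535249
scene 255 ((581.7980346679688, -35.35669708251953), (14.933149337768555, 130.49798583984375), 2.8622918128967285) [582.55253597 -31.48215801 160.52879477] [[574.4, -98.2, 153.4], [588.9, 27.5, 165.5]]
yaw of y axis 2.548426820587814
lid ((504.6415710449219, -38.06886291503906), (227.5535888671875, 249.9793701171875), 2.243781089782715) 121.36046068768286
1 0 [True, True, True, True, True, True] [-0.36, 0.62, 0.45, 1.82, -0.36, 0.79, 0.32] [-0.55, 0.29, 0.63, 1.95, -0.2, 0.96, 0.21]
1 0.3 [True, True, True, True, True, True] [-0.36, 0.62, 0.45, 1.82, -0.36, 0.79, 0.32] [-0.7, 0.14, 0.73, 2.14, -0.19, 0.64, 0.2]
1 0.5 [True, True, True, True, True, True] [-0.36, 0.62, 0.45, 1.82, -0.36, 0.79, 0.32] [-0.72, 0.06, 0.71, 2.27, -0.12, 0.39, 0
[... 531 characters left out ...]
rue, True] [-0.74, 0.98, 1.22, 1.83, -1.04, 1.14, -2.23] [-1.25, 0.22, 1.4, 2.28, -0.65, 0.46, -2.46]
-1 0.7 [True, True, True, True, True, True] [-0.74, 0.98, 1.22, 1.83, -1.04, 1.14, -2.23] [1.18, 0.15, -1.29, 2.33, 0.81, 0.21, 2.37]
-1 1 [True, True, True, True, True, False] [-0.74, 0.98, 1.22, 1.83, -1.04, 1.14, -2.23] None
1 -95 [ 0.27705588  0.53610632  0.25575158  2.08252259 -0.24927595  0.55127633
  1.91600204]
1 15 [ 0.25770925  0.66927589  0.28199085  1.80355028 -0.26923278  0.70633864
  1.89231481]
-1 -95 [-0.20522663  0.80725987  1.00859523  2.10375105 -0.99138329  0.8189419
 -0.50384019]
-1 15 [-0.15651777  0.93677948  1.00822192  1.82416475 -0.97126971  0.97099262
 -0.64926783]
```

```bash
python3 - <<'E'
from h import *
y=np.radians(-21); C=np.array([492,-305.4]); u=np.array([np.cos(y),np.sin(y)])
p=lambda d,z:[*(C+d*u),z]
R=ry(y+np.pi/2,0,1)
clamp()
movep(p(-95,260),R); print(read_state()['time'])
movel(p(-95,112))
print(movel(p(18,112),max_speed=90,guard=30),read_state()['eef_pos'],read_state()['ft_force'])
movel(p(-30,112)); movel(p(-30,260)); open_gripper()
c=snap('top','top2'); snap('scene','scene2'); s=dict(np.load('pics/scene2.npz'))
P=cloud(s);i=s['image'].astype(int);m=(i[...,2]>100)&(i[...,1]<60)&(P[...,2]>85)&(np.hypot(P[...,0]-492,P[...,1]+305)<75)
print(m.sum(),np.median(P[m],0) if m.any() else '',read_state()['time'])
im=np.hstack([cv2.resize(s['image'][120:280,240:400],(400,400)),cv2.resize(c['image'][180:340,350:510],(400,400))]); cv2.imwrite('pics/c2.png',im)
E
```

```text
3.975
False [ 508.5228276  -311.7422171   112.05253837] [-0.75982277  0.57096154  0.23236033]
1 [ 533.70828054 -326.34818863  118.56674125] 9.0
```

View pics/c2.png

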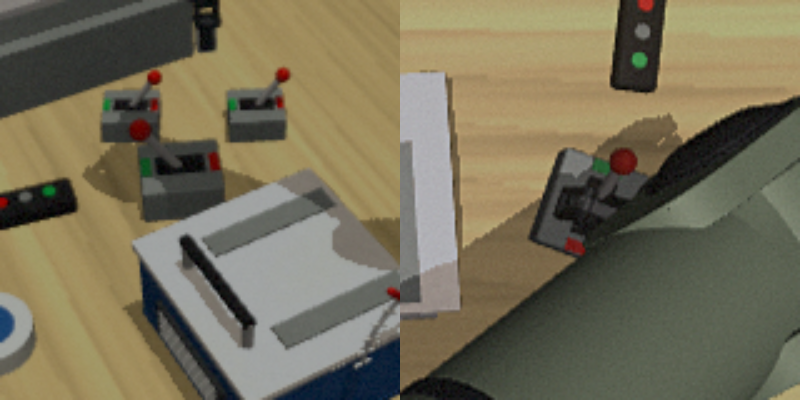

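The toggle now leans to the green side: the ball is at about (140,130) in the left crop, by the green strip. Next I grasp the bar.

```bash
python3 - <<'E'
from h import *
yaw=np.radians(2.5); B=np.array([582,-35.3]); R=ry(yaw,0,1)
movep([*B,260],R); movel([*B,185]); print(movel([*B,158],max_speed=60,guard=15))
clamp(); s=read_state(); print(s['time'],s['finger_gap'],s['gripper_force'],s['ft_force'],s['eef_pos'])
E
```

```text
False
12.2417 12.099110241864846 58.40960383415222 [-4.05208842  1.1004528   1.37451227] [581.64908421 -35.29198348 157.9692511 ]
```

```bash
cat >> h.py <<'E'
YAW=np.radians(2.5); HG=np.array([582-190*np.cos(YAW),-35.3-190*np.sin(YAW),111.])
def lid(adeg,k=.4):
    a=np.radians(adeg); x=190*np.cos(a)-47*np.sin(a); z=190*np.sin(a)+47*np.cos(a)
    return (HG+[x*np.cos(YAW),x*np.sin(YAW),z]).tolist(), ry(YAW,k*a,1)
E
python3 - <<'E'
from h import *
for a in(5,10,16,22,28,34,40,45,50):
    p,R=lid(a); movel(p,R,max_speed=60); s=read_state(); print(a,round(s['time'],1),round(s['finger_gap'],1),s['ft_force'].round(1))
    if np.linalg.norm(s['ft_force'])>50 or s['finger_gap']<8: print('STOP'); break
s=snap('scene','scene3'); t=snap('top','top3'); wait(.3)
cv2.imwrite('pics/c3.png',cv2.resize(s['image'][100:320,270:490],(600,600),interpolation=cv2.INTER_CUBIC))
print(read_state()['eef_pos'],p)
E
```

```text
5 12.7 11.9 [-3.1 -2.1 -8.9]
10 13.1 11.9 [-3.  -0.6 -8.3]
16 13.6 11.9 [-0.8 -0.1 -8.2]
22 14.1 12.3 [ 2.4  2.5 -5.8]
28 14.6 11.7 [ 5.3  3.3 -3.6]
34 15.1 11.6 [ 7.2  4.2 -2.1]
40 15.6 11.9 [7.8 4.8 0.1]
45 16.0 11.8 [8.4 5.3 3.5]
50 16.4 11.7 [9.6 7.1 6. ]
[480.20562831 -39.44326057 288.10816358] [478.2244224668813, -39.83093956597136, 286.7594618478731]
```

View pics/c3.png

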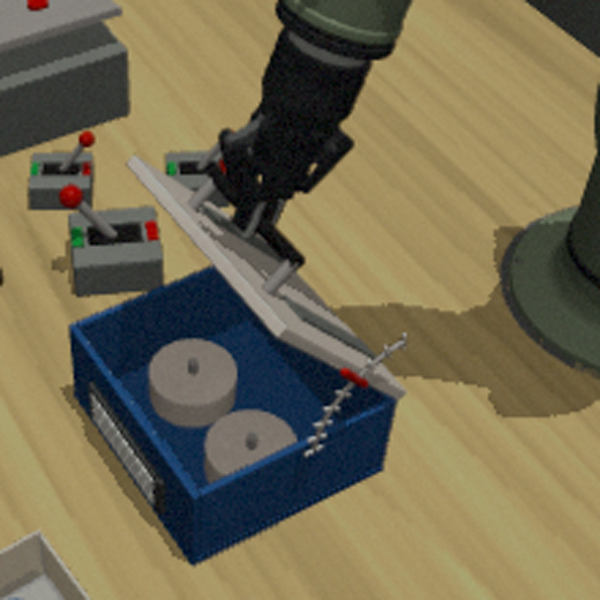

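The lid is held open at roughly the red mark, seen at (352,377), and the toggle is still on the green side. I'll measure the angle by fitting a plane to the depth.

```bash
cat >> h.py <<'E'
def angle(c):
    P=cloud(c); u=np.array([np.cos(YAW),np.sin(YAW)]); v=np.array([-u[1],u[0]])
    D=P-HG; x=D[...,:2]@u; y=D[...,:2]@v; z=D[...,2]
    x,y,z=[w[(abs(y)<118)&(c['range_z']>0)] for w in(x,y,z)]
    # best angle (and offset) of sheet, from histogram of perpendicular offset; then robust line fit
    best=None
    for a in np.radians(np.arange(40,60,.25)):
        r=x*np.cos(a)+z*np.sin(a); n=-x*np.sin(a)+z*np.cos(a); ok=(r>15)&(r<215)&(abs(n)<25)
        h,e=np.histogram(n[ok],np.arange(-25,25,2.)); k=h.argmax()
        if best is None or h[k]>best[0]: best=(h[k],a,e[k]+1)
    _,a,n0=best
    for _ in range(8):
        r=x*np.cos(a)+z*np.sin(a); n=-x*np.sin(a)+z*np.cos(a); ok=(r>15)&(r<215)&(abs(n-n0)<5)
        m,b=np.polyfit(r[ok],n[ok],1); a+=np.arctan(m); n0=b
    return np.degrees(a),n0,ok.sum()
E
python3 - <<'E'
from h import *
for n in('top3','scene3'): print(n,angle(dict(np.load(f'pics/{n}.npz'))))
p=read_state()['eef_pos']-HG; print('eef',np.degrees(np.arctan2(p[2],p[:2]@[np.cos(YAW),np.sin(YAW)])-np.arctan2(47,190)),np.hypot(p[2],p[0]))
cv2.imwrite('pics/c4.png',cv2.resize(dict(np.load('pics/scene3.npz'))['image'][205:275,365:435],(600,600),interpolation=cv2.INTER_CUBIC))
E
```

```text
top3 (np.float64(48.20856550357641), np.float64(12.829825544327583), np.int64(4197))
scene3 (np.float64(48.397065451442735), np.float64(13.081732094701497), np.int64(1035))
eef 49.65269151380651 197.7768068588021
```

View pics/c4.png

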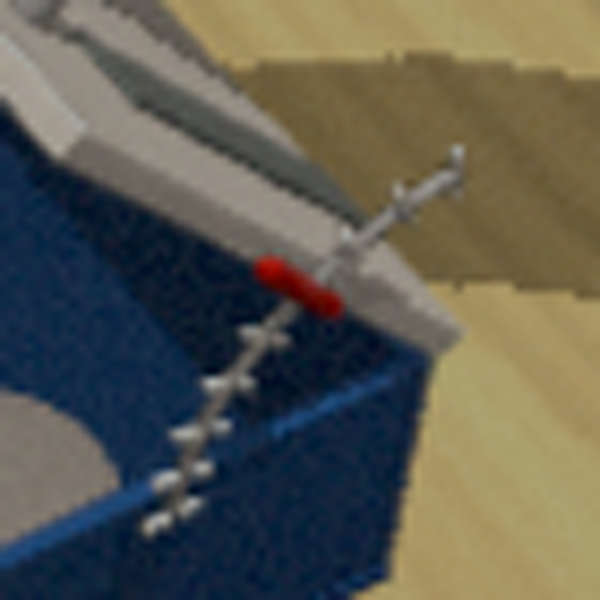

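```bash
python3 - <<'E'
from h import *
u=np.array([np.cos(YAW),np.sin(YAW)]); v=np.array([-u[1],u[0]])
for n in('top1','scene1'):
    P=cloud(dict(np.load(f'pics/{n}.npz'))); D=P-HG; x=D[...,:2]@u;y=D[...,:2]@v;z=D[...,2]
    ok=(x>15)&(x<215)&(abs(y)<115)&(abs(z-10)<8); m,b=np.polyfit(x[ok],z[ok],1); print(n,'shut bias deg',np.degrees(m),b)
for n in('top','scene'): print(n,angle(camera(n)))
# scale mark from scene: red pixels on arc
c=dict(np.load('pics/scene1.npz')); 
for ang in(47,48,49,50,51):
    a=np.radians(ang); M=np.linalg.inv(c['cam_to_world'])
    o=[]
    for r,yy in((100,122),(15,122),(226,122)):
        p=HG-[0,0,1]+np.array([*(r*np.cos(a)*u+yy*v),r*np.sin(a)]); q=(M@[*p,1]); uu=c['cx']-c['fx']*q[0]/q[2]; vv=c['cy']+c['fy']*q[1]/q[2]
        o.append(((uu-365)*600/70,(vv-205)*600/70))
    print(ang,np.round(o,0).tolist())
print(read_state()['time'],read_state()['eef_pos'])
E
```

```text
top1 shut bias deg -0.38075752707343774 11.523551115618325
scene1 shut bias deg -0.3671546569825809 11.395048122207003
top (np.float64(48.15850938339613), np.float64(12.862385185870815), np.int64(4183))
scene (np.float64(48.351796244489265), np.float64(13.017026659126175), np.int64(1046))
47 [[277.0, 288.0], [417.0, 350.0], [35.0, 181.0]]
48 [[281.0, 284.0], [417.0, 349.0], [45.0, 170.0]]
49 [[286.0, 279.0], [418.0, 348.0], [56.0, 158.0]]
50 [[290.0, 274.0], [419.0, 348.0], [67.0, 146.0]]
51 [[295.0, 270.0], [419.0, 347.0], [78.0, 135.0]]
16.9333 [480.20067642 -39.46415645 288.09722766]
```

The plane fits, corrected for the bias seen with the lid shut, give about 48.7° against 49.65° from the TCP. I'll raise the lid by about 1°.

```bash
python3 - <<'E'
from h import *
p,R=lid(51.1,.4*50/51.1); movel(p,R,max_speed=20); wait(1)
a=[angle(camera(n))[0]+.37 for n in('top','scene')]; wait(1); b=angle(camera('top'))[0]+.37; s=read_state(); print(a,b,s['time'],s['finger_gap'],s['ft_force'],s['qvel'].max())
t=camera('scene'); cv2.imwrite('pics/final.png',t['image'])
E
```

```text
[np.float64(49.58791907486678), np.float64(49.745085031466594)] 49.60415989362329 19.425 11.573403026846373 [10.36007539 10.42625751  7.67378607] 0.0008175354192559679
```

View pics/final.png

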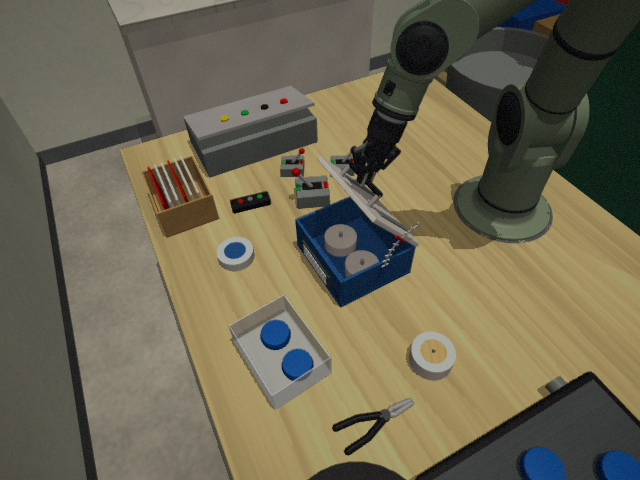

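The lid is steady at about 50° and still held. The toggle ball at (296,172) is on the green side, and the other things are where they were.

```bash
python3 -c "
from workcell import *
print(finish_job())"
```

```text
the job is handed in; nothing more can be done
None
```

I threw the isolator to off first, then lifted the lid; the gripper was still holding it at about 50° (49.6–49.7° by the cameras) when I handed the job in, at about 19.5 s, with the other things where they were.

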